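Clear the sander and hold its belt tensioner back

ROBOT

A 6-joint arm with a two-finger parallel gripper is mounted at the origin on the work surface. World frame = base frame: x ahead of the robot, y to its left, z up, the work surface at z = 0. Lengths are in m, angles in rad, forces in N, time in s.
With the tool pointing down it reaches from about 0.325 to 1 m from the base axis. Payload 5.1 kg.
Tool frame: the origin (TCP) lies on the centre line of the jaws, within the pads' length; the fingertips stand 25 mm ahead of it and the grasp point (between the pads) lies 6 mm ahead of it; z points along the fingers, y is the line along which they close (so a half turn about z gives the same grasp; the last joint's range is limited). The gripper opens to 85 mm and grips with 20 to 120 N. Pads are 22 mm wide; open, the fingers measure 114 mm over their backs; the gripper's body (76 mm by 85 mm) begins 54 mm behind the grasp point. The pads swing forward as they close: fully open they stand 13 mm farther back than shut.
Start: joints at [1.067, 0.124, 1.65, -0, 1.367, -0.083], TCP at [0.266, 0.593, 0.256] pointing down, gripper open.
Joint ranges: [-2.61, 2.61], [-1.02, 2.33], [0.03, 2.71], [-1.35, 4.49], [0.32, 2.68], [-2.91, 2.91]. Speed limits (rad/s): [2.57, 2.57, 3.14, 3.14, 3.14, 3.14].

INTERFACE

Orientations are given as a unit quaternion [x, y, z, w].
In Python, from bench import telemetry, cams, workorder gives the robot as it stands.
- The arm moves only by the tool apply_moves, never from a script. Its argument "series" is a list that holds one entry, the list of rows, each a list of 4 numbers: the shift along the world's x, y, z in mm, then the turn about the world's z in rad. In form: [[[tx, ty, tz, yaw], ...]]. A call has 1 to 10 rows; each row shifts and turns the commanded pose from where the row before left it; what a row does not reach is not made up. A row lasts 1/12 s, in which the tool goes at most 41.7 mm and 7.16 degrees, less where a joint would pass 70% of its speed; a pose out of reach is approached as far as the arm can. A call with a gripper value outside its range is refused whole. "fingers" is the closure in counts, from 0 (fully open) to 255 (shut), set as the call begins (left out, the last holds). The fingers move at their own pace and stop on an object; "newtons" is the grip in N (left out, the last holds). Time passes only in rows, so rows that do not move let the fingers close. It gives the time, the measured TCP pose, the force, the opening and the grip force at its end, in the units of the state.
- telemetry.observe(): the state, without advancing time (a new reading comes with each control period).
- cams.get_image(name): name is "scene" or "side" or "wrist"; returns a dict with "frame" (420x560x3 uint8, blue, green, red), "depth" (420x560 float32, m along the optical axis (not along the pixel's ray), 0 where there is no reading), "fx", "fy", "cx", "cy" (pixels), "rvec" (rotation vector, rad) and "tvec" (3), from world to camera coordinates, as OpenCV has them. Camera axes: x right, y down, z forward; pixel columns grow to the right and rows downward; lengths in m; the calibration is good to about 2 mm. A picture is of the moment at which its call begins.
- workorder.close_job(): hands the job in; it is judged then, once.
The state is a dict: "t": time; "joints": joint angles; "dq": joint speeds; "joint_efforts": joint torques, N m; "ee_pos": TCP position; "orientation": TCP orientation; "wrist_force": force on the tool from outside, world axes, zero at the start; "wrist_torque": the same for the moment, N m; "finger_gap": opening from 0.0 (shut) to 1.0 (fully open); "finger_force": force on a finger pad.
Only numpy, scipy, OpenCV 4.12 (cv2) and the standard library are available. Lean on these libraries where they do the work, as an engineer would, in place of code of your own. Each camera call takes 0.05 s, during which the arm holds its last target. There are 200 camera calls.

TASK

The belt sander is getting a new belt: clear the two pots off its green base plate by nesting the yellow pot into the grey pot, and then the red pot into the yellow one, in a straight, fully seated stack where the grey pot stands. Then push the sprung tensioner arm by its red grip post towards the drum, past its ratchet click, and finish while still holding it back there, since it springs back when let go. Leave the wooden offcut, the cork block and the spanner alone.

Things in the scene. Friction and masses are not known exactly. Their poses are not given: they have to be found in the camera images.
- sander: belt sander, belt off: fixed green base plate 280 x 360 x 14 mm; origin under its centre, z up. In its frame: black rubber drum (80 mm diameter, top 89 mm above the table) at x 55, y 115 mm; blue switch box (top 64 mm up) at x 105, y 25; brass pawl at x 90 to 130, y -60. The grip post sweeps over the -x half, towards +y.
- pivot (a point): point on the tensioner arm's vertical pivot axis, level with grip_post (base plate frame x 30, y -60 mm)
- grip_post (a point): centre of the red upright grip post on the tensioner arm: 26 mm diameter, from 54 to 116 mm above the table, on a thin stem. It goes round pivot at 140 mm radius, clockwise from above when pushed back. The aluminium arm bar under it is 21 to 33 mm above the table; a white idler roller (40 mm diameter, top 95 mm up) stands on it 66 mm from the pivot.
- tensioner (a joint): angle of the arm: 0 at rest, grows as it is pushed to the drum, end stop 0.80 rad. Spring: about 3 N at the post at rest, 9 N at the end. From 0.41 to 0.59 its tooth rides over the sprung pawl (2 to 3 N more) and clicks at 0.50. The click does not lock: let go, it springs back. Past the click: beyond 0.60.
- pawl (a joint): slide of the brass pawl, 0 at rest, up to about 0.0025 m while the tooth rides over it
- yellow_pot_center (a point): Yellow screw pot of steel, round, open-topped, 60 mm tall, about 0.15 kg: tapers out from a 36 mm foot to 55 mm, then a straight collar 62 mm in diameter from 40 mm up to the rim. Point: its centre, 30 mm above its foot. Stands on the base plate at first; yellow and red may be either way round.
- red_pot_center (a point): Red screw pot of steel, round, open-topped, 60 mm tall, about 0.15 kg: tapers out from a 36 mm foot to 55 mm, then a straight collar 62 mm in diameter from 40 mm up to the rim. Point: its centre, 30 mm above its foot. Stands on the base plate at first. A nested pot's collar sits on the rim below it, 20 mm higher than the pot below.
- grey_pot_center (a point): Grey screw pot of steel, round, open-topped, 60 mm tall, about 0.15 kg: tapers out from a 36 mm foot to 55 mm, then a straight collar 62 mm in diameter from 40 mm up to the rim. Point: its centre, 30 mm above its foot. Stands on the table beside the sander, the bottom of the stack.
- offcut: bystander: light wooden offcut 150 x 70 x 20 mm lying on the table; origin at the centre of its underside
- cork_block: bystander: cork sanding block 100 x 60 x 35 mm on the table; origin at the centre of its underside
- spanner: bystander: steel spanner 130 mm long lying on the table along its own x

How it is judged:
On the way, in this order (a step that is already met when the one before it is completed fails the run):
1. the yellow pot is seated in the grey pot and let go (horizontal distance between yellow_pot_center and grey_pot_center below 0.006 m and z of yellow_pot_center in the frame of grey_pot_center between 0.016 and 0.025 m and angle between yellow_pot_center's own z axis and vertical below 0.12 rad and contact force between the fingers and yellow_pot below 0.1 N), for 0.2 s.
2. the red pot is seated in the yellow pot and let go (all of step 1 and horizontal distance between red_pot_center and yellow_pot_center below 0.006 m and z of red_pot_center in the frame of yellow_pot_center between 0.016 and 0.025 m and angle between red_pot_center's own z axis and vertical below 0.12 rad and contact force between the fingers and red_pot below 0.1 N), for 0.2 s.
3. the tooth is pushed onto the pawl and lifts it (value of joint pawl above 0.0012 m and contact force between the fingers and tensioner above 1 N).
4. the arm is pushed past its click by the fingers (value of joint tensioner above 0.6 rad and contact force between the fingers and tensioner above 2 N), for 0.2 s.
At the end, for the whole second after the job is handed in: Fingers hold the arm still beyond 0.60 rad with over 2 N, nothing else bearing on it; red sits in yellow and yellow in grey (axes within 6 mm, 16 to 25 mm above the one below, tilt under 0.12 rad), not touched; grey upright on the table within 50 mm of its start (all of step 2 and all of step 4 and velocity of joint tensioner between -0.1 and 0.1 rad/s and angle between grey_pot_center's own z axis and vertical below 0.12 rad and height (world z) of grey_pot_center below 0.037 m and contact force between the fingers and grey_pot below 0.1 N and distance of grey_pot_center from where it was at the start of the episode below 0.05 m and contact force between tensioner and yellow_pot below 0.1 N and contact force between tensioner and red_pot below 0.1 N and contact force between tensioner and offcut below 0.1 N and contact force between tensioner and cork_block below 0.1 N and contact force between tensioner and spanner below 0.1 N); the arm keeps its last pose, push and grip.
It fails at once if the wooden offcut is pushed aside by more than 30 mm (distance of offcut from where it was at the start of the episode above 0.03 m).
It fails at once if the cork block is pushed aside by more than 30 mm (distance of cork_block from where it was at the start of the episode above 0.03 m).
It fails at once if the spanner is pushed aside by more than 30 mm (distance of spanner from where it was at the start of the episode above 0.03 m).
It also fails if it takes over 67 s, if anything falls off the work surface, if the arm or the gripper's body presses on something with over 40 N, if the wrist force passes 120 N, or if a joint passes its speed limit or range.

## Working session

There is one attempt and no reset: what is moved stays moved. The work goes in short steps, Python scripts to look and compute and a tool call to move; the robot and the scene stay as the last step left them, time stands still between calls to the robot, and variables do not carry over. Pictures are saved under pics/ and viewed, at most 10 in all, crops included, and the job is handed in when it is done.

Besides the shell and the picture viewer there is one more tool, called after "Emit:" in YAML: its name, and indented under it one key for each argument. apply_moves: Moves the arm, as the interface text tells. Its arguments: {"type":"object","properties":{"series":{"type":"array","items":{"type":"array","items":{"type":"array","items":{"type":"number"}}}},"fingers":{"type":"number"},"newtons":{"type":"number"}},"required":["series"]}

```bash
mkdir -p pics; cat > h.py <<'E'
import numpy as np, cv2, sys
from bench import telemetry, cams, workorder
def get(n):
    g=cams.get_image(n); R=cv2.Rodrigues(np.array(g["rvec"],float))[0]; t=np.array(g["tvec"],float).ravel()
    g["R"],g["t"]=R,t; return g
def cloud(g):
    d=g["depth"]; v,u=np.indices(d.shape)
    P=np.stack([(u-g["cx"])/g["fx"]*d,(v-g["cy"])/g["fy"]*d,d],-1)
    W=(P-g["t"])@g["R"]; W[d<=0]=np.nan; return W
def ray(g,u,v,z):
    d=g["R"].T@np.array([(u-g["cx"])/g["fx"],(v-g["cy"])/g["fy"],1]); c=-g["R"].T@g["t"]
    return c+d*(z-c[2])/d[2]
E
python3 - <<'E'
from h import *
s=telemetry.observe(); print(s)
ims=[]
for n in("scene","side"):
    g=get(n); np.savez(n+".npz",**{k:v for k,v in g.items()}); ims.append(g["frame"]); print(n,-g["R"].T@g["t"])
    cv2.imwrite(f"pics/{n}0.png",g["frame"])
E
```

```text
{'t': 0.0, 'joints': array([ 1.06741520e+00,  1.24501283e-01,  1.65166526e+00,  1.98075050e-07,
        1.36752885e+00, -8.26305519e-02]), 'dq': array([ 1.33577674e-03,  1.12611133e-04, -1.27189231e-03,  4.12476800e-05,
        1.15392975e-04,  1.58225563e-03]), 'joint_efforts': array([-3.30096018e-04, -4.23607492e+01, -3.65449655e+01, -1.11052489e-04,
        6.97142139e-03, -1.32286169e-05]), 'ee_pos': array([0.26526196, 0.59279419, 0.25506062]), 'orientation': array([ 2.08826831e-01,  9.77952069e-01, -1.00653111e-03, -3.03760905e-04]), 'wrist_force': array([-0.28777648,  0.20176576,  0.2299317 ]), 'wrist_torque': array([0.01981536, 0.06899722, 0.0250226 ]), 'finger_force': 0.0, 'finger_gap': 0.9992723267878524}
scene [1.10147293 0.66635013 0.98901594]
side [ 0.03042541 -0.96010198  0.74942564]
```

View pics/scene0.png

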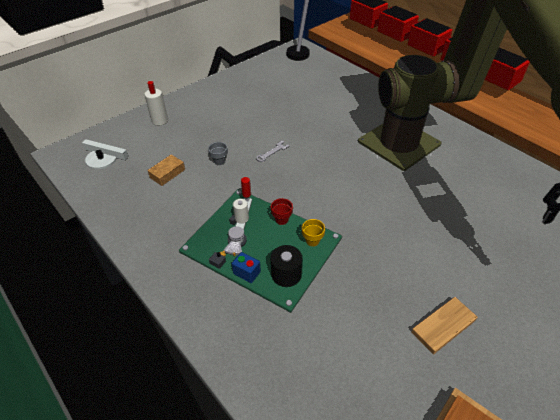

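View pics/side0.png

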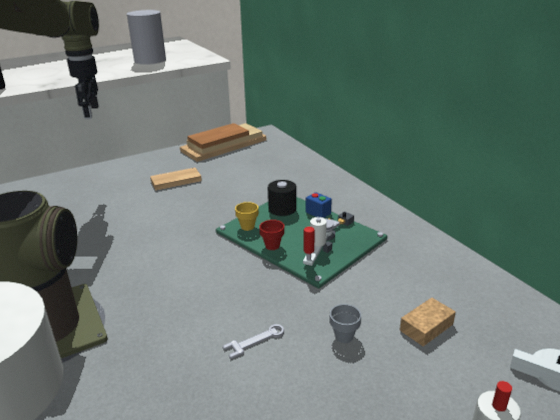

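Scene view: the yellow pot is at (313,230), red pot (282,208), grey pot (217,153), grip post (246,186), roller (240,210) and drum (286,265). The spanner is at (273,151) and the cork at (166,169). Side view: yellow is at (247,216), red (272,235), grey (345,323) and the post (309,240).

```bash
python3 - <<'E'
from h import *
def circ(P):
    A=np.c_[2*P,np.ones(len(P))]; s=np.linalg.lstsq(A,(P**2).sum(1),rcond=None)[0]; return s[:2],np.sqrt(s[2]+s[:2]@s[:2])
for n,boxes in (("scene",dict(yellow=(313,232),red=(282,210),grey=(217,153),post=(246,188),drum=(286,265),roller=(240,210))),("side",dict(yellow=(247,216),red=(272,236),grey=(345,323),post=(309,240),drum=(282,198),roller=(318,232)))):
    g=dict(np.load(n+".npz")); W=cloud(g); hsv=cv2.cvtColor(g["frame"],cv2.COLOR_BGR2HSV)
    zt=dict(yellow=.074,red=.074,grey=.06,post=.116,drum=.089,roller=.095)
    for k,(u,v) in boxes.items():
        r=30; sl=np.s_[max(v-r,0):v+r,u-r:u+r]
        w=W[sl].reshape(-1,3); h=hsv[sl].reshape(-1,3)
        c=ray(g,u,v,zt[k])
        if k in("yellow","red","grey"):
            m=(abs(w[:,2]-(zt[k]-.008))<.011)&(np.hypot(*(w[:,:2]-c[:2]).T)<.06)
            if k!="grey":
                m&=((h[:,0]>15)&(h[:,0]<35) if k=="yellow" else (h[:,0]<8)|(h[:,0]>172))&(h[:,1]>120)
        else: m=(abs(w[:,2]-zt[k])<.006)&(np.hypot(*(w[:,:2]-c[:2]).T)<.06)
        p=w[m]; cc=circ(p[:,:2]) if len(p)>4 else None
        print(n,k,c.round(3),len(p),cc,np.nanmean(p,0).round(4),np.nanmax(p[:,2]).round(3))
    # plate
    m=cv2.inRange(hsv,(60,60,30),(95,255,160))>0
    m&=(abs(W[...,2]-.014)<.006)&(W[...,0]>0.2)
    p=W[m][:,:2].astype(np.float32); print(n,"plate",cv2.minAreaRect(p),len(p))
    for nm,px in dict(spanner=(273,151),cork=(166,169),off=(444,324)).items():
        if n=="scene": print(nm,W[px[1],px[0]].round(3))
E
```

```text
scene yellow [0.542 0.138 0.074] 245 (array([0.5297823 , 0.12670852]), np.float64(0.02923024575105042)) [0.53   0.1263 0.0659] 0.076
scene red [0.551 0.025 0.074] 224 (array([0.54163715, 0.01197363]), np.float64(0.029172936801220854)) [0.5421 0.0113 0.0657] 0.075
scene grey [ 0.534 -0.307  0.06 ] 190 (array([ 0.51730298, -0.32856583]), np.float64(0.029116198789677146)) [ 0.5176 -0.328   0.0514] 0.062
scene post [ 0.596 -0.074  0.116] 52 (array([ 0.57680915, -0.10349634]), np.float64(0.009293931111989453)) [ 0.5774 -0.1027  0.1141] 0.117
scene drum [0.673 0.179 0.089] 627 (array([0.65753171, 0.16204343]), np.float64(0.028010259101202348)) [0.6588 0.1633 0.0883] 0.095
scene roller [ 0.648 -0.036  0.095] 129 (array([ 0.63311765, -0.05569002]), np.float64(0.014506257684084712)) [ 0.634  -0.0546  0.0939] 0.101
scene plate ((0.8932356238365173, 0.10078747570514679), (0.8268057107925415, 0.3698723614215851), 14.061758995056152) 6696
spanner [ 0.353 -0.249  0.003]
cork [ 0.683 -0.38   0.032]
off [0.473 0.516 0.019]
side yellow [0.514 0.082 0.074] 163 (array([0.52929561, 0.1186726 ]), np.floa
[... 159 characters left out ...]
 [ 0.5331 -0.0133  0.0666] 0.076
side grey [ 0.504 -0.355  0.06 ] 563 (array([ 0.51775231, -0.33524018]), np.float64(0.02915044849196511)) [ 0.5179 -0.3353  0.052 ] 0.063
side post [ 0.554 -0.147  0.116] 71 (array([ 0.57640055, -0.11041462]), np.float64(0.009533818077419508)) [ 0.5752 -0.1115  0.1149] 0.119
side drum [0.624 0.095 0.089] 144 (array([0.64595789, 0.13443831]), np.float64(0.019055478534755307)) [0.6447 0.1324 0.0882] 0.095
side roller [ 0.608 -0.102  0.095] 167 (array([ 0.60208205, -0.08949404]), np.float64(0.039102948835034734)) [ 0.6124 -0.0815  0.0946] 0.101
side plate ((0.9033477306365967, 0.7857521772384644), (2.0138309001922607, 0.8926495909690857), 89.65726470947266) 6158
```

Emit:
apply_moves:
  series:
    - [[22,-39,0,-0.12],[22,-39,0,-0.12],[22,-39,0,-0.12],[22,-39,0,-0.12],[22,-39,0,-0.12],[22,-39,0,-0.12],[22,-39,0,-0.12],[22,-39,0,-0.12],[22,-39,0,-0.12],[22,-39,0,-0.07]]
  fingers: 0
  newtons: 30

```text
t: 0.93
ee_pos: [0.4705, 0.2284, 0.256]
orientation: [0.709, 0.705, -0.0, -0.0]
wrist_force: [0.4, -0.1, 0.1]
finger_gap: 1.003
finger_force: 0.0
```

Emit:
apply_moves:
  series:
    - [[22,-39,0,0],[22,-39,0,0],[0,0,0,0],[0,0,0,0],[0,0,0,0]]

```text
t: 1.35
ee_pos: [0.5108, 0.1578, 0.2558]
orientation: [0.707, 0.707, -0.0, -0.001]
wrist_force: [0.5, 0.8, -0.1]
finger_gap: 1.002
finger_force: 0.0
```

```bash
python3 - <<'E'
from h import *
s=telemetry.observe(); print(s["ee_pos"],s["orientation"],s["joints"])
g=get("wrist"); np.savez("wrist.npz",**g); cv2.imwrite("pics/w1.png",g["frame"]); print(-g["R"].T@g["t"],g["depth"].min())
E
```

```text
[0.51084347 0.15783269 0.25579509] [ 7.07347852e-01  7.06865363e-01 -3.22337734e-04 -5.21000458e-04] [ 1.99002733e-01 -1.32256933e-01  1.90642253e+00  5.22210537e-04
  1.36854049e+00  1.99579889e-01]
[0.51189882 0.22343799 0.37274771] 0.0
```

View pics/w1.png

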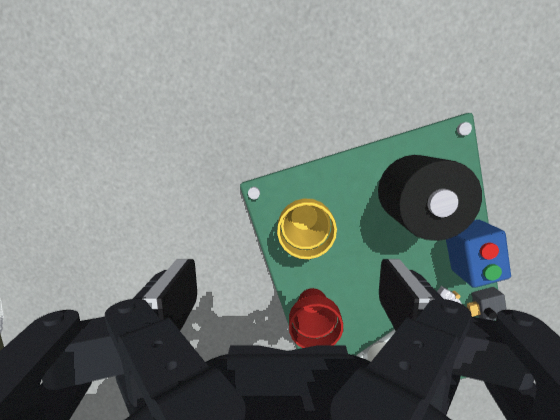

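Wrist view: yellow rim is centred at about (307,229) and red rim at about (316,322), with image right as +x and up as +y.

```bash
cat >> h.py <<'E'
def circ(P):
    A=np.c_[2*P,np.ones(len(P))]; s=np.linalg.lstsq(A,(P**2).sum(1),rcond=None)[0]; return s[:2].round(4),np.sqrt(s[2]+s[:2]@s[:2]).round(4)
def rim(g,u,v,z,r=60):
    W=cloud(g); V,U=np.indices(W.shape[:2]); c=ray(g,u,v,z)[:2]
    m=(abs(W[...,2]-z)<.004)&(np.hypot(U-u,V-v)<r)&(np.hypot(W[...,0]-c[0],W[...,1]-c[1])<.045)
    p=W[m]; c1=circ(p[:,:2]); 
    # outer boundary of the rim band by pixels -> ray at z
    k=max(cv2.findContours(cv2.morphologyEx(m.astype(np.uint8),cv2.MORPH_CLOSE,np.ones((5,5))),cv2.RETR_EXTERNAL,cv2.CHAIN_APPROX_NONE)[0],key=len)
    (eu,ev),ax,_=cv2.fitEllipse(k)
    return dict(n=len(p),depthfit=c1,ell=(eu,ev,ax),ray=ray(g,eu,ev,z)[:2].round(4),zmed=np.median(p[:,2]).round(4))
E
python3 - <<'E'
from h import *
g=dict(np.load("wrist.npz"))
print(rim(g,307,229,.074)); print(rim(g,316,322,.074))
W=cloud(g); print(W[443-300+60,443],W[100,100],W[229+22,307],W[170,330])
hsv=cv2.cvtColor(g["frame"],cv2.COLOR_BGR2HSV)
for a,b in(((18,120,60),(35,255,255)),):
    m=cv2.inRange(hsv,a,b); m[:,380:]=0
    k=max(cv2.findContours(m,cv2.RETR_EXTERNAL,cv2.CHAIN_APPROX_NONE)[0],key=len); e=cv2.fitEllipse(k); print(e,ray(g,*e[0],.070),ray(g,*e[0],.074))
E
```

```text
{'n': 563, 'depthfit': (array([0.531 , 0.1246]), np.float64(0.0292)), 'ell': (306.46142578125, 230.114990234375, (56.3374137878418, 58.6845817565918)), 'ray': array([0.531 , 0.1256]), 'zmed': np.float64(0.0731)}
{'n': 437, 'depthfit': (array([0.543 , 0.0101]), np.float64(0.0292)), 'ell': (315.5586853027344, 326.3096618652344, (44.98574447631836, 52.07087707519531)), 'ray': array([0.5429, 0.012 ]), 'zmed': np.float64(0.0729)}
[0.65704663 0.15877991 0.09435322] [ 0.29557525  0.25905463 -0.00054398] [0.5329883  0.09606523 0.05775529] [0.56134128 0.18000435 0.01412948]
((306.22052001953125, 228.68600463867188), (58.83676528930664, 59.52764129638672), 1.2894821166992188) [0.53098527 0.12588083 0.07      ] [0.53073309 0.12716978 0.074     ]
```

Emit:
apply_moves:
  series:
    - [[10,-16,0,0],[10,-16,0,0],[0,0,-35,0],[0,0,-35,0],[0,0,-35,0],[0,0,-30,0],[0,0,-22,0],[0,0,-20,0],[0,0,0,0],[0,0,0,0]]

```text
t: 2.23
ee_pos: [0.5298, 0.1271, 0.0783]
orientation: [0.706, 0.708, -0.001, -0.001]
wrist_force: [0.2, 0.3, 0.4]
finger_gap: 1.001
finger_force: 0.0
```

Emit:
apply_moves:
  series:
    - [[0,0,0,0],[0,0,0,0],[0,0,0,0],[0,0,0,0],[0,0,0,0],[0,0,0,0],[0,0,0,0],[0,0,0,0]]
  fingers: 255
  newtons: 30

```text
t: 2.9
ee_pos: [0.5323, 0.1262, 0.0819]
orientation: [0.707, 0.707, 0.001, 0.001]
wrist_force: [-3.5, 0.5, 5.3]
finger_gap: 0.713
finger_force: 32.2
```

Emit:
apply_moves:
  series:
    - [[0,0,15,0],[0,0,30,0],[0,0,35,0],[0,0,35,0],[0,0,35,0],[0,0,0,0],[0,0,0,0]]

```text
t: 3.48
ee_pos: [0.5329, 0.126, 0.2334]
orientation: [0.707, 0.707, 0.003, 0.002]
wrist_force: [-0.6, -0.6, -2.2]
finger_gap: 0.715
finger_force: 34.1
```

```bash
python3 - <<'E'
from h import *
s=telemetry.observe(); print(s["ee_pos"],s["finger_gap"],s["finger_force"])
g=get("wrist"); np.savez("wrist2.npz",**g); cv2.imwrite("pics/w2.png",g["frame"])
E
```

```text
[0.53290671 0.12601029 0.23339302] 0.7151123877171979 34.13614679254806
```

View pics/w2.png

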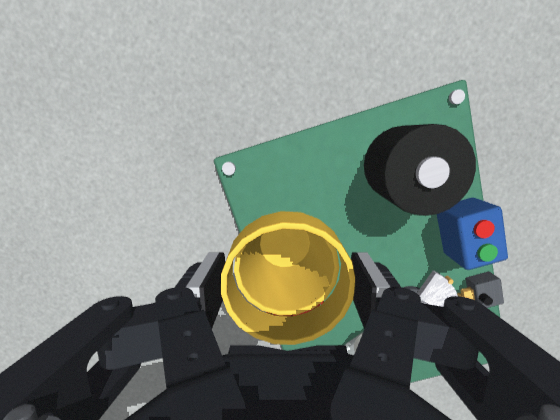

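Held yellow pot, rim centred around (288,277), looking upright. Next I measure it in the hand and move over grey.

```bash
cat >> h.py <<'E'
def held(g,box=(215,365,205,345)):
    W=cloud(g); hsv=cv2.cvtColor(g["frame"],cv2.COLOR_BGR2HSV); s=telemetry.observe()["ee_pos"]
    m=(hsv[...,1]>120)&np.isfinite(W[...,2])&(W[...,2]>s[2]-.03); mm=np.zeros_like(m); mm[box[2]:box[3],box[0]:box[1]]=1; m&=mm
    zt=np.nanpercentile(W[m][:,2],97); p=W[m&(W[...,2]>zt-.004)]
    A=np.c_[p[:,:2]-p[:,:2].mean(0),np.ones(len(p))]
    return dict(tcp=s,ztop=zt,n=len(p),fit=circ(p[:,:2]),tilt=np.linalg.lstsq(A,p[:,2],rcond=None)[0].round(3))
E
python3 - <<'E'
from h import *
print(held(dict(np.load("wrist2.npz"))))
E
```

```text
{'tcp': array([0.53148747, 0.12580995, 0.23048984]), 'ztop': np.float64(0.2262063244734765), 'n': 2883, 'fit': (array([0.5341, 0.1241]), np.float64(0.029)), 'tilt': array([-0.027,  0.009,  0.225])}
```

Emit:
apply_moves:
  series:
    - [[0,-38,0,0],[0,-40,0,0],[0,-40,0,0],[0,-40,0,0],[0,-40,0,0],[0,-40,0,0],[0,-40,0,0],[0,-40,0,0],[0,-30,0,0],[0,0,0,0]]

```text
t: 4.37
ee_pos: [0.5296, -0.2267, 0.2265]
orientation: [0.709, 0.705, -0.001, -0.001]
wrist_force: [-0.7, 0.6, -2.3]
finger_gap: 0.714
finger_force: 34.1
```

```bash
python3 - <<'E'
from h import *
s=telemetry.observe(); print(s["ee_pos"],s["orientation"])
g=get("wrist"); np.savez("wrist3.npz",**g); cv2.imwrite("pics/w3.png",g["frame"])
print(held(g))
E
```

```text
[ 0.52959024 -0.22668602  0.2265088 ] [ 0.70900459  0.70520111 -0.00149458 -0.00128275]
{'tcp': array([ 0.52971393, -0.2241984 ,  0.22642079]), 'ztop': np.float64(0.21960512686613862), 'n': 2798, 'fit': (array([ 0.5306, -0.2287]), np.float64(0.029)), 'tilt': array([-0.036,  0.01 ,  0.218])}
```

View pics/w3.png

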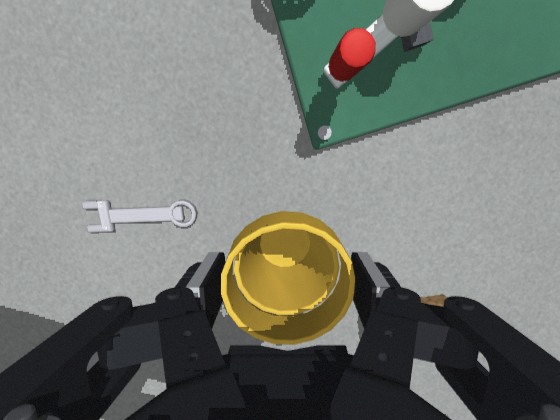

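Wrist view: yellow held upright, spanner at (140,215), post at (352,55). Grey is hidden under the hand, so I go past it to see it.

Emit:
apply_moves:
  series:
    - [[-3,-40,0,0],[-3,-40,0,0],[-3,-40,0,0],[-3,-40,0,0],[0,0,0,0],[0,0,0,0],[0,0,0,0],[0,0,0,0],[0,0,0,0]]

```text
t: 5.17
ee_pos: [0.5195, -0.3804, 0.2288]
orientation: [0.706, 0.708, 0.0, -0.001]
wrist_force: [0.8, 0.4, -1.7]
finger_gap: 0.717
finger_force: 34.1
```

```bash
python3 - <<'E'
from h import *
s=telemetry.observe(); print(s["ee_pos"],s["dq"].round(4))
g=get("wrist"); np.savez("wrist4.npz",**g); cv2.imwrite("pics/w4.png",g["frame"])
print(held(g))
W=cloud(g); m=(abs(W[...,2]-.060)<.006)&(W[...,1]>-.40)&(W[...,1]<-.26)&(abs(W[...,0]-.517)<.06)
v,u=np.nonzero(m); print(len(u),u.mean(),v.mean()); print(rim(g,int(u.mean()),int(v.mean()),.06))
E
```

```text
[ 0.51948654 -0.38041548  0.22875213] [-0.0023 -0.0062 -0.0088 -0.001   0.0006 -0.0019]
{'tcp': array([ 0.51952733, -0.38063851,  0.22907641]), 'ztop': np.float64(0.2217591109516323), 'n': 2840, 'fit': (array([ 0.5205, -0.3824]), np.float64(0.029)), 'tilt': array([-0.034,  0.009,  0.22 ])}
735 286.3455782312925 150.82857142857142
{'n': 699, 'depthfit': (array([ 0.5193, -0.3322]), np.float64(0.0291)), 'ell': (286.5586853027344, 150.46499633789062, (65.48164367675781, 67.09339904785156)), 'ray': array([ 0.5193, -0.3313]), 'zmed': np.float64(0.0592)}
```

View pics/w4.png

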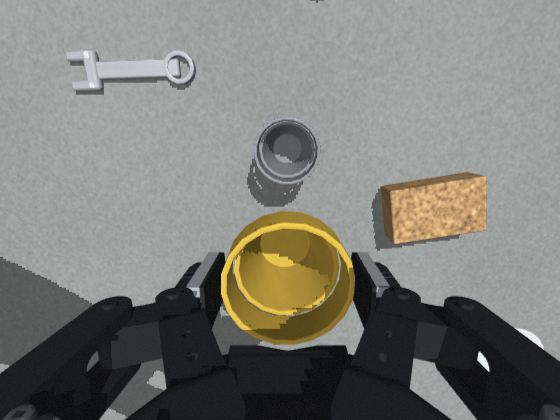

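Grey rim is at (287,150), i.e. (0.519,-0.332); held yellow is at (0.5205,-0.3824). The move is about (-1,+50), then down 142.

Emit:
apply_moves:
  series:
    - [[-1,25,0,0],[0,25,0,0],[0,0,0,0],[0,0,-30,0],[0,0,-30,0],[0,0,-25,0],[0,0,-15,0],[0,0,0,0],[0,0,0,0],[0,0,0,0]]

```text
t: 6.05
ee_pos: [0.5192, -0.3326, 0.131]
orientation: [0.707, 0.707, 0.0, 0.001]
wrist_force: [0.2, -1.0, -1.4]
finger_gap: 0.714
finger_force: 34.1
```

Emit:
apply_moves:
  series:
    - [[0,0,-8,0],[0,0,-8,0],[0,0,-7,0],[0,0,-7,0],[0,0,-5,0],[0,0,-4,0],[0,0,0,0],[0,0,0,0]]

```text
t: 6.72
ee_pos: [0.5181, -0.332, 0.09]
orientation: [0.707, 0.707, -0.0, -0.0]
wrist_force: [0.1, 0.3, -2.6]
finger_gap: 0.708
finger_force: 34.1
```

Emit:
apply_moves:
  series:
    - [[0,0,-2,0],[0,0,-2,0],[0,0,0,0],[0,0,0,0]]

```text
t: 7.05
ee_pos: [0.5197, -0.3328, 0.0882]
orientation: [0.707, 0.707, 0.001, 0.002]
wrist_force: [2.0, 2.8, 4.8]
finger_gap: 0.715
finger_force: 34.7
```

Emit:
apply_moves:
  series:
    - [[0,0,0,0],[0,0,0,0],[0,0,0,0],[0,0,0,0],[0,0,0,0],[0,0,0,0],[0,0,0,0]]
  fingers: 0

```text
t: 7.63
ee_pos: [0.518, -0.3322, 0.0861]
orientation: [0.707, 0.707, -0.0, -0.0]
wrist_force: [0.7, -0.6, -0.3]
finger_gap: 0.998
finger_force: 0.0
```

Emit:
apply_moves:
  series:
    - [[0,0,15,0],[0,0,30,0],[0,0,35,0],[0,0,35,0],[0,0,35,0],[0,-20,0,0],[0,-20,0,0],[0,0,0,0],[0,0,0,0],[0,0,0,0]]

```text
t: 8.47
ee_pos: [0.5179, -0.3717, 0.2355]
orientation: [0.707, 0.707, 0.0, -0.001]
wrist_force: [-0.2, -0.2, -0.4]
finger_gap: 0.996
finger_force: 0.0
```

```bash
python3 - <<'E'
from h import *
g=get("wrist"); np.savez("wrist5.npz",**g)
s=telemetry.observe(); print(s["ee_pos"])
hsv=cv2.cvtColor(g["frame"],cv2.COLOR_BGR2HSV); W=cloud(g)
m=(cv2.inRange(hsv,(18,120,60),(35,255,255))>0)&(W[...,2]>.05)&(np.hypot(W[...,0]-.519,W[...,1]+.332)<.06)
v,u=np.nonzero(m); print(len(u),u.mean(),v.mean(),np.nanpercentile(W[m][:,2],[50,97]))
zt=.08; print(rim(g,int(u.mean()),int(v.mean()),zt))
p=W[m&(W[...,2]>.074)]; A=np.c_[p[:,:2]-p[:,:2].mean(0),np.ones(len(p))]; print(np.linalg.lstsq(A,p[:,2],rcond=None)[0])
k=max(cv2.findContours(m.astype(np.uint8),cv2.RETR_EXTERNAL,cv2.CHAIN_APPROX_NONE)[0],key=len); print(cv2.fitEllipse(k))
# stack seen from side
g=get("side"); print("side",rim(g,345,300,.08))
E
```

```text
[ 0.51794077 -0.37149616  0.23550995]
1976 287.5232793522267 164.37297570850203 [0.06169163 0.08027678]
{'n': 736, 'depthfit': (array([ 0.5189, -0.333 ]), np.float64(0.0291)), 'ell': (287.7421875, 162.3235626220703, (68.13253784179688, 68.8025131225586)), 'ray': array([ 0.5189, -0.3321]), 'zmed': np.float64(0.0792)}
[0.00246799 0.01140044 0.07890956]
((287.69158935546875, 162.2053680419922), (68.01646423339844, 68.6756362915039), 2.791292190551758)
side {'n': 121, 'depthfit': (array([ 0.5176, -0.3358]), np.float64(0.0292)), 'ell': (345.3570251464844, 307.6048889160156, (20.064098358154297, 30.68684196472168)), 'ray': array([ 0.5166, -0.3376]), 'zmed': np.float64(0.0795)}
```

Emit:
apply_moves:
  series:
    - [[2,38,0,0],[2,38,0,0],[3,38,0,0],[3,38,0,0],[3,38,0,0],[3,38,0,0],[2,38,0,0],[2,38,0,0],[2,38,0,0],[2,40,0,0]]

```text
t: 9.4
ee_pos: [0.5415, 0.012, 0.2362]
orientation: [0.707, 0.707, -0.0, 0.0]
wrist_force: [1.1, 0.0, 0.0]
finger_gap: 0.998
finger_force: 0.0
```

Emit:
apply_moves:
  series:
    - [[0,0,0,0],[0,0,0,0],[0,0,-35,0],[0,0,-35,0],[0,0,-35,0],[0,0,-30,0],[0,0,-20,0],[0,0,0,0],[0,0,0,0]]

```text
t: 10.15
ee_pos: [0.5412, 0.0089, 0.0802]
orientation: [0.708, 0.707, -0.001, -0.001]
wrist_force: [0.4, -0.3, 1.0]
finger_gap: 1.003
finger_force: 0.0
```

Emit:
apply_moves:
  series:
    - [[0,0,0,0],[0,0,0,0],[0,0,0,0],[0,0,0,0],[0,0,0,0],[0,0,0,0],[0,0,0,0],[0,0,0,0]]
  fingers: 255
  newtons: 30

```text
t: 10.82
ee_pos: [0.5438, 0.0095, 0.0843]
orientation: [0.707, 0.707, 0.001, 0.002]
wrist_force: [-2.5, -1.6, 6.4]
finger_gap: 0.714
finger_force: 32.3
```

Emit:
apply_moves:
  series:
    - [[0,0,15,0],[0,0,30,0],[0,0,35,0],[0,0,35,0],[0,0,35,0],[0,0,10,0],[0,0,0,0],[0,0,0,0]]

```text
t: 11.48
ee_pos: [0.5421, 0.0098, 0.2413]
orientation: [0.707, 0.707, 0.0, 0.0]
wrist_force: [-0.3, 0.1, -2.2]
finger_gap: 0.714
finger_force: 33.7
```

Emit:
apply_moves:
  series:
    - [[-2,-39,0,0],[-2,-39,0,0],[-2,-39,0,0],[-2,-39,0,0],[-2,-39,0,0],[-2,-39,0,0],[-2,-39,0,0],[-2,-39,0,0],[-3,-39,0,0],[-3,-39,0,0]]

```text
t: 12.32
ee_pos: [0.5185, -0.3811, 0.2369]
orientation: [0.707, 0.707, -0.0, -0.003]
wrist_force: [1.3, 0.3, -1.5]
finger_gap: 0.718
finger_force: 33.7
```

Emit:
apply_moves:
  series:
    - [[0,0,0,0],[0,0,0,0],[0,0,0,0],[0,0,0,0],[0,0,0,0]]

```text
t: 12.73
ee_pos: [0.5202, -0.3787, 0.2403]
orientation: [0.707, 0.708, 0.0, -0.001]
wrist_force: [0.3, 0.5, -1.4]
finger_gap: 0.716
finger_force: 33.7
```

```bash
python3 - <<'E'
from h import *
s=telemetry.observe(); print(s["ee_pos"],s["dq"].round(4))
g=get("wrist"); np.savez("wrist6.npz",**g); cv2.imwrite("pics/w6.png",g["frame"])
print(held(g))
W=cloud(g); m=(abs(W[...,2]-.080)<.005)&(np.hypot(W[...,0]-.519,W[...,1]+.332)<.05)
v,u=np.nonzero(m); print(len(u),u.mean(),v.mean()); print(rim(g,int(u.mean()),int(v.mean()),.08))
E
```

```text
[ 0.52020803 -0.37868739  0.24029231] [ 0.0048 -0.0098 -0.0113 -0.0012  0.0009 -0.0009]
{'tcp': array([ 0.52039182, -0.37880091,  0.24079003]), 'ztop': np.float64(0.23069208977902347), 'n': 2804, 'fit': (array([ 0.5212, -0.3779]), np.float64(0.029)), 'tilt': array([-0.027,  0.006,  0.229])}
748 285.37566844919786 154.22192513368984
{'n': 722, 'depthfit': (array([ 0.5189, -0.333 ]), np.float64(0.0291)), 'ell': (285.2612609863281, 154.0213165283203, (67.3436279296875, 68.6213607788086)), 'ray': array([ 0.5189, -0.3322]), 'zmed': np.float64(0.0792)}
```

View pics/w6.png

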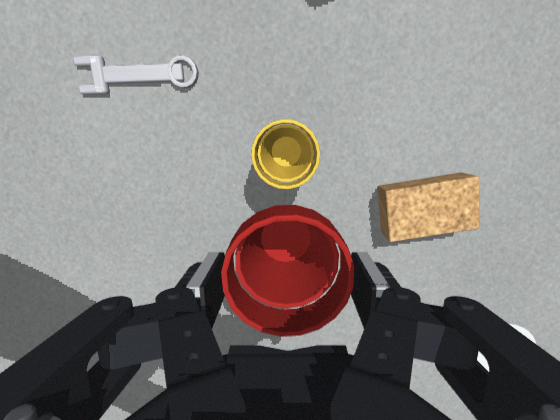

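Red is held at (0.5212,-0.378). The yellow rim, at pixel (285,154), is at (0.519,-0.333). I move (-2,+45), then down about 131.

Emit:
apply_moves:
  series:
    - [[-1,22,0,0],[-1,23,0,0],[0,0,0,0],[0,0,-25,0],[0,0,-25,0],[0,0,-25,0],[0,0,-15,0],[0,0,0,0],[0,0,0,0],[0,0,0,0]]

```text
t: 13.62
ee_pos: [0.5191, -0.3355, 0.153]
orientation: [0.707, 0.707, 0.0, 0.001]
wrist_force: [0.2, -0.5, -1.1]
finger_gap: 0.714
finger_force: 33.7
```

Emit:
apply_moves:
  series:
    - [[0,0,-8,0],[0,0,-8,0],[0,0,-7,0],[0,0,-7,0],[0,0,-5,0],[0,0,-4,0],[0,0,0,0],[0,0,0,0]]

```text
t: 14.28
ee_pos: [0.5181, -0.335, 0.112]
orientation: [0.707, 0.707, 0.0, -0.0]
wrist_force: [-0.3, 0.4, -1.7]
finger_gap: 0.715
finger_force: 33.7
```

Emit:
apply_moves:
  series:
    - [[0,0,-2,0],[0,0,-1,0],[0,0,0,0],[0,0,0,0]]

```text
t: 14.62
ee_pos: [0.519, -0.3356, 0.1106]
orientation: [0.707, 0.707, 0.0, 0.001]
wrist_force: [1.7, 1.7, 2.7]
finger_gap: 0.714
finger_force: 34.2
```

Emit:
apply_moves:
  series:
    - [[0,0,-2,0],[0,0,0,0],[0,0,0,0]]

```text
t: 14.87
ee_pos: [0.52, -0.3363, 0.1103]
orientation: [0.707, 0.707, 0.001, 0.003]
wrist_force: [1.1, 2.2, 8.7]
finger_gap: 0.714
finger_force: 34.6
```

Emit:
apply_moves:
  series:
    - [[0,0,0,0],[0,0,0,0],[0,0,0,0],[0,0,0,0],[0,0,0,0],[0,0,0,0],[0,0,0,0]]
  fingers: 0

```text
t: 15.45
ee_pos: [0.518, -0.3352, 0.107]
orientation: [0.707, 0.707, -0.0, -0.0]
wrist_force: [-0.4, 0.5, -0.7]
finger_gap: 1.002
finger_force: 0.0
```

Emit:
apply_moves:
  series:
    - [[0,0,15,0],[0,0,30,0],[0,0,35,0],[0,0,35,0],[0,0,15,0],[0,-20,0,0],[0,-20,0,0],[0,0,0,0],[0,0,0,0],[0,0,0,0]]

```text
t: 16.28
ee_pos: [0.518, -0.3748, 0.2368]
orientation: [0.707, 0.707, 0.0, -0.001]
wrist_force: [0.4, -0.1, -0.9]
finger_gap: 1.003
finger_force: 0.0
```

```bash
python3 - <<'E'
from h import *
g=get("wrist"); np.savez("wrist7.npz",**g)
s=telemetry.observe(); print(s["ee_pos"],s["orientation"])
W=cloud(g); m=(abs(W[...,2]-.100)<.006)&(np.hypot(W[...,0]-.519,W[...,1]+.332)<.05)
v,u=np.nonzero(m); print(len(u)); print(rim(g,int(u.mean()),int(v.mean()),.1,80))
p=W[m]; A=np.c_[p[:,:2]-p[:,:2].mean(0),np.ones(len(p))]; print(np.linalg.lstsq(A,p[:,2],rcond=None)[0])
# post, roller from the side and scene again: red blob
for n in("scene","side"):
    g=get(n); W=cloud(g); hsv=cv2.cvtColor(g["frame"],cv2.COLOR_BGR2HSV)
    cv2.imwrite(f"pics/{n}1.png",g["frame"])
    m=((hsv[...,0]<8)|(hsv[...,0]>172))&(hsv[...,1]>120)&(np.hypot(W[...,0]-.577,W[...,1]+.107)<.05)&(W[...,2]>.055)
    p=W[m&(W[...,2]<.108)]; c=circ(p[:,:2]); t=W[m&(W[...,2]>.111)]; print(n,len(p),c,p[:,:2].mean(0),len(t),t.mean(0))
E
```

```text
[ 0.51803625 -0.37455603  0.23671848] [ 7.07012996e-01  7.07200290e-01  6.25534842e-05 -6.07456865e-04]
912
{'n': 862, 'depthfit': (array([ 0.5189, -0.3335]), np.float64(0.0291)), 'ell': (287.66851806640625, 161.2587890625, (73.33686828613281, 74.06697082519531)), 'ray': array([ 0.5189, -0.3326]), 'zmed': np.float64(0.0992)}
[0.00071492 0.00815635 0.09885623]
scene 106 (array([ 0.5778, -0.1017]), np.float64(0.0099)) [ 0.5817414  -0.09649189] 48 [ 0.57685589 -0.10290809  0.11414987]
side 179 (array([ 0.5752, -0.1123]), np.float64(0.009)) [ 0.57245263 -0.11732474] 64 [ 0.57531962 -0.11213419  0.11561979]
```

View pics/side1.png

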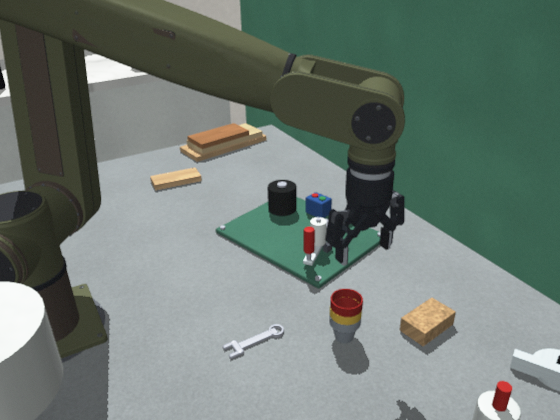

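Stack at (345,315) is straight and seated (rim 0.099, level). The post is at about (0.5765,-0.107) and the pivot at about (0.683,-0.0165). Next I go above the post with the jaws along its tangent.

Emit:
apply_moves:
  series:
    - [[7,34,0,-0.11],[7,34,0,-0.11],[7,34,0,-0.11],[7,34,0,-0.11],[7,33,0,-0.11],[7,33,0,-0.11],[8,33,0,-0.11],[8,33,0,-0.1],[0,0,0,0],[0,0,0,0]]

```text
t: 17.27
ee_pos: [0.5763, -0.1052, 0.2373]
orientation: [0.938, 0.345, -0.0, 0.0]
wrist_force: [-0.4, -0.0, 0.8]
finger_gap: 1.002
finger_force: 0.0
```

```bash
python3 - <<'E'
from h import *
s=telemetry.observe(); print(s["ee_pos"],s["orientation"],s["joints"])
g=get("wrist"); cv2.imwrite("pics/w8.png",g["frame"]); W=cloud(g); hsv=cv2.cvtColor(g["frame"],cv2.COLOR_BGR2HSV)
m=((hsv[...,0]<8)|(hsv[...,0]>172))&(hsv[...,1]>120)&(W[...,2]>.111)&(np.hypot(W[...,0]-.577,W[...,1]+.107)<.05)
print(m.sum(),np.nanmean(W[m],0))
m=(abs(W[...,2]-.094)<.004)&(np.hypot(W[...,0]-.633,W[...,1]+.057)<.03); print(m.sum(),np.nanmean(W[m],0))
E
```

```text
[ 0.57625987 -0.1052296   0.23728215] [ 9.38423223e-01  3.45487826e-01 -1.03050034e-04  8.09009913e-05] [-2.72138397e-01 -3.99422329e-03  1.81631802e+00 -2.59319124e-04
  1.32934136e+00  5.93202797e-01]
709 [ 0.57885322 -0.10541128  0.11486734]
1684 [ 0.63474743 -0.05845812  0.09418888]
```

View pics/w8.png

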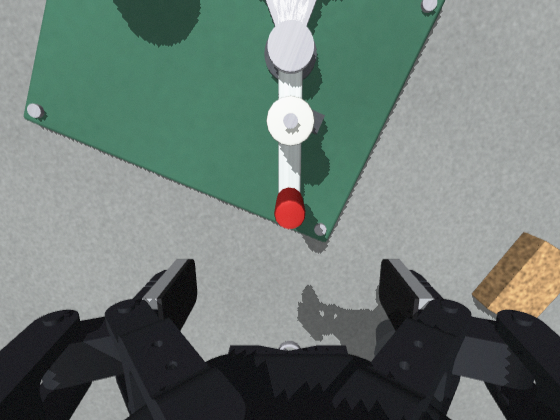

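Wrist view: post top at (289,207), centred in the jaw plane; roller at (290,120). Descend and grip.

Emit:
apply_moves:
  series:
    - [[2,0,0,0],[0,0,-30,0],[0,0,-35,0],[0,0,-35,0],[0,0,-25,0],[0,0,-12,0],[0,0,0,0],[0,0,0,0]]

```text
t: 17.98
ee_pos: [0.5784, -0.1081, 0.1006]
orientation: [0.939, 0.343, -0.0, -0.0]
wrist_force: [-0.8, -0.1, 0.9]
finger_gap: 1.0
finger_force: 0.0
```

Emit:
apply_moves:
  series:
    - [[0,0,0,0],[0,0,0,0],[0,0,0,0],[0,0,0,0],[0,0,0,0],[0,0,0,0],[0,0,0,0],[0,0,0,0],[0,0,0,0],[0,0,0,0]]
  fingers: 255
  newtons: 30

```text
t: 18.82
ee_pos: [0.5779, -0.1064, 0.1016]
orientation: [0.939, 0.343, -0.0, -0.001]
wrist_force: [-5.2, 3.3, 7.1]
finger_gap: 0.299
finger_force: 29.2
```

```bash
python3 -c "
import numpy as np
P=np.array([686,-15.4]);a0=np.radians(220.0)
p=None
for a in np.arange(0,.69,.04):
    q=P+140*np.array([np.cos(a0-a),np.sin(a0-a)])
    print(round(a,2),q.round(1),None if p is None else (q-p).round(1)); p=q
"
```

```text
0.0 [ 578.8 -105.4] None
0.04 [ 575.2 -101. ] [-3.5  4.4]
0.08 [571.9 -96.5] [-3.3  4.5]
0.12 [568.8 -91.9] [-3.2  4.6]
0.16 [565.8 -87.2] [-3.   4.7]
0.2 [563.  -82.3] [-2.8  4.9]
0.24 [560.4 -77.3] [-2.6  5. ]
0.28 [558.1 -72.2] [-2.4  5.1]
0.32 [555.9 -67.1] [-2.2  5.2]
0.36 [553.9 -61.8] [-2.   5.2]
0.4 [552.2 -56.5] [-1.8  5.3]
0.44 [550.6 -51.1] [-1.5  5.4]
0.48 [549.3 -45.7] [-1.3  5.4]
0.52 [548.2 -40.2] [-1.1  5.5]
0.56 [547.3 -34.7] [-0.9  5.5]
0.6 [546.7 -29.1] [-0.7  5.6]
0.64 [546.2 -23.5] [-0.4  5.6]
0.68 [546.  -17.9] [-0.2  5.6]
```

Gripped. Now I follow the arc.

Emit:
apply_moves:
  series:
    - [[-3.5,4.4,0,-0.04],[-3.3,4.5,0,-0.04],[-3.2,4.6,0,-0.04],[-3,4.7,0,-0.04],[-2.8,4.9,0,-0.04],[-2.6,5,0,-0.04],[-2.4,5.1,0,-0.04],[-2.2,5.2,0,-0.04],[0,0,0,0]]

```text
t: 19.57
ee_pos: [0.5554, -0.0692, 0.1016]
orientation: [0.982, 0.19, 0.0, 0.001]
wrist_force: [-1.7, -4.7, 5.3]
finger_gap: 0.298
finger_force: 30.0
```

Emit:
apply_moves:
  series:
    - [[-2,5.2,0,-0.04],[-1.8,5.3,0,-0.04],[-1.5,5.4,0,-0.04],[-1.3,5.4,0,-0.04],[-1.1,5.5,0,-0.04],[-0.9,5.5,0,-0.04],[-0.7,5.6,0,-0.04],[-0.4,5.6,0,-0.04],[-0.2,5.6,0,-0.04],[0,0,0,0]]

```text
t: 20.4
ee_pos: [0.5452, -0.0208, 0.1015]
orientation: [1.0, 0.011, -0.0, 0.002]
wrist_force: [-6.1, -7.4, 6.5]
finger_gap: 0.296
finger_force: 30.5
```

Emit:
apply_moves:
  series:
    - [[0,0,0,0],[0,0,0,0],[0,0,0,0],[0,0,0,0],[0,0,0,0],[0,0,0,0]]

```text
t: 20.9
ee_pos: [0.5453, -0.0214, 0.1015]
orientation: [1.0, 0.011, -0.0, 0.002]
wrist_force: [-4.7, -7.1, 7.2]
finger_gap: 0.294
finger_force: 30.4
```

```bash
python3 - <<'E'
from h import *
s=telemetry.observe(); print({k:np.round(s[k],4) for k in("t","ee_pos","wrist_force","finger_force","finger_gap","dq")})
g=get("wrist"); cv2.imwrite("pics/w9.png",g["frame"]); W=cloud(g)
hsv=cv2.cvtColor(g["frame"],cv2.COLOR_BGR2HSV)
d=np.array([.686,-.0154]); 
m=(abs(W[...,2]-.094)<.004)&(np.hypot(W[...,0]-d[0],W[...,1]-d[1])<.095)&(hsv[...,1]<60); c=np.nanmean(W[m],0); print(m.sum(),c)
e=np.array(s["ee_pos"][:2])
for n,q in(("tcp",e),("roller",c[:2])): v=q-d; print(n,np.hypot(*v),np.radians(220)-np.arctan2(v[1],v[0])%(2*np.pi))
E
```

```text
{'t': np.float64(20.9), 'ee_pos': array([ 0.5453, -0.0214,  0.1015]), 'wrist_force': array([-4.6794, -7.0871,  7.1817]), 'finger_force': np.float64(30.4384), 'finger_gap': np.float64(0.2937), 'dq': array([-0.0002,  0.0008, -0.0013,  0.0019, -0.0003,  0.0014])}
7343 [ 0.61965791 -0.01846246  0.09418387]
tcp 0.14086163058357593 0.6556222343995586
roller 0.06641273277098489 0.6520028058752043
```

View pics/w9.png

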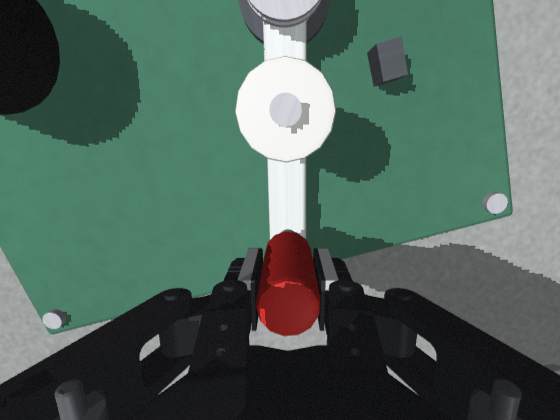

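Post is gripped at (288,280), roller at (285,108); arm angle about 0.65 rad by both estimates. I'll add a little margin, then hand in.

Emit:
apply_moves:
  series:
    - [[0,3,0,-0.02],[0,3,0,-0.02],[0,0,0,0],[0,0,0,0],[0,0,0,0],[0,0,0,0],[0,0,0,0],[0,0,0,0],[0,0,0,0],[0,0,0,0]]

```text
t: 21.78
ee_pos: [0.5452, -0.0155, 0.1016]
orientation: [1.0, -0.009, -0.0, 0.002]
wrist_force: [-5.5, -7.7, 7.7]
finger_gap: 0.295
finger_force: 30.5
```

```bash
python3 - <<'E'
from h import *
g=get("side"); W=cloud(g); m=(abs(W[...,2]-.1)<.005)&(np.hypot(W[...,0]-.518,W[...,1]+.334)<.05); print("stack top",m.sum(),circ(W[m][:,:2]))
s=telemetry.observe(); print(s["ee_pos"],s["wrist_force"])
print(workorder.close_job())
E
```

```text
stack top 224 (array([ 0.5176, -0.3366]), np.float64(0.0294))
[ 0.54520659 -0.01550138  0.10154057] [-5.7056772  -7.19886426  8.55808067]
the job is handed in; nothing more can be done
None
```

The job is handed in (no verdict came back): yellow and red are nested straight and fully seated in the grey pot, and the gripper is still holding the tensioner at about 0.69 rad, past its click, at about 22 s of the 67 s limit.

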